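# Dock the dish carrier on its post

### The arm

A 6-joint arm with a two-finger parallel gripper is mounted at the origin on a cart in front of the work surface, level with it; the furniture and walls round the work are solid. World frame = base frame: x ahead of the robot, y to its left, z up, the work surface at z = 0. Lengths are in m, angles in rad, forces in N, time in s.
With the tool pointing down it reaches from about 0.225 to 0.875 m from the base axis. Payload 3.4 kg.
Tool frame: the origin (TCP) lies on the centre line of the jaws, within the pads' length; the fingertips stand env.nose_length ahead of it and the grasp point (between the pads) lies 6 mm ahead of it (env.nose_length is the distance from the TCP to the fingertips, in m); z points along the fingers, x is the direction in which the jaws open and shut, and the axes are right-handed (so a half turn about z gives the same grasp; the last joint's range is limited). The gripper opens to 85 mm and grips with 20 to 120 N. Pads are 22 mm wide; open, the fingers measure 114 mm over their backs; the gripper's body (76 mm by 85 mm) begins 54 mm behind the grasp point. The pads swing forward as they close: fully open they stand 13 mm farther back than shut.
Start: joints at [1.13, 0.276, 1.505, -0, 1.361, -0.121], TCP at [0.181, 0.546, 0.222] pointing down, gripper open.
Joint ranges: [-2.89, 2.89], [-0.75, 2.08], [0.22, 2.7], [-1.18, 4.32], [0.11, 2.71], [-2.7, 2.7]. Speed limits (rad/s): [2.57, 2.57, 3.14, 3.14, 3.14, 3.14].

### API

Orientations are given as a 3x3 rotation matrix whose columns are the frame's x, y, z axes.
In Python, from plant import env, viewer, spotter gives the robot as it stands.
- The arm moves only by the tool move_arm, never from a script. Its argument "plan" is a list of rows, each a list of 7 numbers: the turn, a rotation vector about the tool's x, y, z normalised to -1 to 1, where 1 is pi rad, then the shift along the tool's x, y, z normalised to -1 to 1, where 1 is 250 mm, then the opening, from 0 (shut) to 1 (fully open). In form: [[ax, ay, az, dx, dy, dz, grip], ...]. A call has 1 to 12 rows; each row shifts and turns the commanded pose from where the row before left it, along the tool's axes as they then stand; what a row does not reach is not made up. A row lasts 1/12 s, in which the tool goes at most 41.7 mm and 7.16 degrees, less where a joint would pass 70% of its speed; a pose out of reach is approached as far as the arm can. A call with a number of a shift or a turn outside -1 to 1 is refused whole. A call with a gripper value outside its range is refused whole. The fingers move at their own pace and stop on an object; the grip force is fixed at half the most. Time passes only in rows, so rows that do not move let the fingers close. It gives the time, the measured TCP pose, the force and the opening at its end, in the units of the state.
- env.state(): the state, without advancing time (a new reading comes with each control period).
- viewer.camera(name): name is "scene" or "side" or "wrist"; returns the picture (480x640x3 uint8, blue, green, red); there is no depth.
- viewer.camera_info(name): a dict with "mtx" (3x3 intrinsics, pixels), "R" (3x3) and "t" (3): a world point X has camera coordinates R X + t. Camera axes: x right, y down, z forward; pixel columns grow to the right and rows downward; lengths in m; the calibration is good to about 2 mm. A picture is of the moment at which its call begins: read the wrist's pose just before it. camera_info takes no time and is no camera call; for the wrist camera it gives the pose at the moment of the call.
- env.close_job(): hands the job in, once; it reports no verdict.
Trained networks look in the newest picture that a camera, given by its name, has taken for a name from the list of things; names that differ only in an ending like _2 or _b are one class to them, and where a whole thing is asked for, a point or a joint stands for the part that bears it (a point fixed in the world has none). Each returns a list of dicts, best first, with "p" (0 to 1); they miss things now and then, are a little off and sometimes report something else, mostly with a low value. They report only what shows in the picture. A call takes as long as a camera call.
- spotter.boxes_of(query, camera): "centre" ([column, row] in pixels, amid what is visible of it).
- spotter.tip_of(query, camera): "centre" ([column, row] in pixels: a listed point, or the origin of a listed thing).
The state is a dict: "clock": time; "joint_pos": joint angles; "qvel": joint speeds; "joint_efforts": joint torques, N m; "tcp_pos": TCP position; "tool_rot": TCP orientation; "force": force on the tool from outside, world axes, zero at the start; "ft_torque": the same for the moment, N m; "grip_width": finger opening in m.
Only numpy, scipy, OpenCV 4.12 (cv2) and the standard library are available. Lean on these libraries where they do the work, as an engineer would, in place of code of your own. Each camera call takes 0.05 s, during which the arm holds its last target. There are 200 camera calls.

### The job

Slide the culture dish carrier along the worktop, round the slide boxes and the timer without shifting them, and push it against the upright post until both arms of its spring clip snap past the post and it is fully home. Do not lift or tip the carrier, keep the dish in its well, and leave the carrier clipped there.

Things in the scene. Friction and masses are not known exactly. Their poses are not given: they have to be found in the camera images.
- carrier: Plain grey plastic block, 84 (x) x 116 (y) x 24 mm high, 0.2 to 0.45 kg, loose and flat on the worktop, with upright sides to push on. Origin: centre of its underside; z up. +x points to its front, where the two steel spring arms of a clip stick out (5 to 21 mm above the worktop, tips 96 mm ahead of the origin).
- clip_seat (a point): Where the post's axis is when the carrier is fully home: 63.5 mm ahead of the carrier's origin on its centre line, 13 mm up. The stop behind it is 48 mm ahead of the origin.
- clip_throat (a point): Middle of the narrowest place between the arms (22 mm wide), 75.5 mm ahead of the carrier's origin, 13 mm up. From here the arms flare outward to a mouth about 44 mm wide at their tips.
- push_face (a point): Centre of the carrier's rear face, 42 mm behind its origin, 12 mm up. The clip snaps over the post with a push of roughly 8 to 16 N here.
- post: Upright steel post, fixed to the worktop, 30 mm in diameter, 58 mm high, with a thin screwed flange at its far side. Origin: on the post's axis at the worktop. Its -x axis points away from the flange, within 0.12 rad of the direction to the robot's side of the worktop. The slide boxes stand left and right of it, 135 to 145 mm off its axis, leaving a lane from the robot's side.
- clip_left (a joint): Left spring arm of the clip: 0 when relaxed, grows as the arm is spread (rad); about 0.14 while the widest part of the post passes the throat, back near 0 when seated.
- clip_right (a joint): Right spring arm, same values as the left.
- dish: Closed clear petri dish, 62 mm across, 15 mm high, loose in the 66 mm round well of the carrier (12 mm deep, its floor 12 mm above the worktop). Origin: centre of its underside.
- carrier_well (a point): Centre of the floor of the carrier's well, 12 mm above the carrier's origin.
- grey_box: Grey slide box, 89 (x) x 98 (y) x 34 mm high, loose on one side of the post; not to be shifted. Origin: centre of its underside.
- blue_box: Blue slide box, same size, loose on the other side of the post; not to be shifted. Origin: centre of its underside.
- timer: White lab timer, 58 (x) x 64 (y) x 21 mm high, lying on the worktop on the other side from the carrier's start; not to be shifted. Origin: centre of its underside.

How it is judged:
At the end, for the whole second after the job is handed in: The carrier lies flat on the worktop and at rest with the post seated in its clip: the post's axis 59 to 67 mm ahead of the carrier's origin and within 5 mm of its centre line, both arms closed again behind the post (below 0.07 rad); the dish lies flat in the well, within 7 mm of its centre (x of post in the frame of carrier between 0.059 and 0.067 m and y of post in the frame of carrier between -0.005 and 0.005 m and value of joint each of clip_left, clip_right below 0.07 rad and height (world z) of carrier below 0.004 m and angle between carrier's own z axis and vertical below 0.06 rad and distance between dish and carrier_well below 0.007 m and angle between dish's own z axis and vertical below 0.1 rad and linear speed of carrier below 0.01 m/s); the robot touches nothing.
It fails at once if the carrier is lifted off the worktop (10 mm) or tipped (height (world z) of carrier above 0.01 m or angle between carrier's own z axis and vertical above 0.17 rad).
It fails at once if the dish leaves its well (distance between dish and carrier_well above 0.015 m).
It fails at once if a slide box or the timer is shifted by more than 10 mm (distance of any of grey_box, blue_box, timer from where it was at the start of the episode above 0.01 m).
It also fails if it takes over 54 s, if anything falls off the work surface, if the arm or the gripper's body presses on something with over 40 N, if the wrist force passes 120 N, or if a joint passes its speed limit or range.

## Working session

There is one attempt and no reset: what is moved stays moved. The work goes in short steps, Python scripts to look and compute and a tool call to move; the robot and the scene stay as the last step left them, time stands still between calls to the robot, and variables do not carry over. Pictures are saved under pics/ and viewed, about 8 in all and at most 12, crops included, and the job is handed in when it is done.

Besides the shell and the picture viewer there is one more tool, called after "Emit:" by a JSON object that holds its "op" and its "data". move_arm: Moves the arm, as the interface text tells. Scaled input: -1 to 1 covers 250 mm each way for a shift and pi rad each way for a turn. Its arguments: {"type":"object","properties":{"plan":{"type":"array"}},"required":["plan"]}

```bash
mkdir -p pics; ls
cat > h.py <<'E'
import numpy as np, cv2
from plant import env, viewer, spotter
def ray(cam,px,z):
    i=viewer.camera_info(cam); K,R,t=map(np.array,(i["mtx"],i["R"],i["t"]))
    d=R.T@np.linalg.solve(K,np.array([px[0],px[1],1.0])); c=-R.T@t
    return c+d*(z-c[2])/d[2]
def proj(cam,X):
    i=viewer.camera_info(cam); q=np.array(i["mtx"])@(np.array(i["R"])@np.array(X)+np.array(i["t"]))
    return q[:2]/q[2]
E
python3 - <<'E'
from h import *
np.set_printoptions(precision=4,suppress=True)
s=env.state();print(s["clock"],s["tcp_pos"],s["tool_rot"],s["grip_width"],env.nose_length)
for c in("scene","side"):
    im=viewer.camera(c);cv2.imwrite(f"pics/{c}1.png",im)
    for q,z in(("carrier",0),("clip_seat",.013),("clip_throat",.013),("push_face",.012),("post",0),("grey_box",0),("blue_box",0),("timer",0),("carrier_well",.012)):
        r=spotter.tip_of(q,c)[:2]
        print(c,q,[(np.round(a["centre"],1),round(a["p"],2),ray(c,a["centre"],z)[:2]) for a in r])
print(env.state()["clock"])
E
```

```text
pics
0.0 [0.1805 0.5453 0.2208] [[ 0.3144  0.9493 -0.0008]
 [ 0.9493 -0.3144 -0.0017]
 [-0.0018 -0.0002 -1.    ]] 0.08492549956508827 0.025
scene carrier [(array([220.5, 209.6]), 0.6, array([0.4529, 0.2479])), (array([246.9, 196.2]), 0.52, array([0.5236, 0.2567]))]
scene clip_seat [(array([247.2, 196. ]), 0.7, array([0.5185, 0.2411]))]
scene clip_throat [(array([252.8, 194.5]), 0.89, array([0.5315, 0.2386]))]
scene push_face [(array([200.7, 213.9]), 0.73, array([0.4068, 0.2452])), (array([366.1, 358.4]), 0.15, array([ 0.4838, -0.2425]))]
scene post [(array([346.1, 216.2]), 0.66, array([0.6697, 0.067 ]))]
scene grey_box [(array([382.8, 253.9]), 0.59, array([ 0.662 , -0.0684]))]
scene blue_box [(array([315.7, 179.5]), 0.77, array([0.6892, 0.2181]))]
scene timer [(array([368.6, 361.9]), 0.94, array([ 0.4881, -0.2445]))]
scene carrier_well [(array([221.3, 212.8]), 0.84, array([0.4454, 0.2224]))]
side carrier [(array([324.6, 164.5]), 0.6, array([0.4538, 0.2438]))]
side clip_seat [(array([341. , 175.8]), 0.57, array([0.5123, 0.2179])), (array([380.4, 250.2]), 0.22, array([0.683 , 0.0617]))]
side clip_throat [(array([348.5, 173.2]), 0.98, array([0.5254, 0.2337]))]
side push_face [(array([311.8, 155.1]), 0.94, array([0.4149, 0.2484]))]
side post [(array([379.1, 250.4]), 0.57, array([0.6786, 0.0678]))]
side grey_box [(array([349.8, 299.3]), 0.86, array([ 0.6701, -0.0707]))]
side blue_box [(array([340.7, 171.3]), 0.68, array([0.5007, 0.2412])), (array([410.3, 205.3]), 0.66, array([0.6965, 0.2177]))]
side timer [(array([231.8, 335.2]), 0.72, array([ 0.4904, -0.2484]))]
side carrier_well [(array([324.4, 165.4]), 0.83, array([0.4596, 0.2312]))]
1.0
```

Run:
```python
import cv2,numpy as np
a=cv2.imread("pics/scene1.png");b=cv2.imread("pics/side1.png")
a=cv2.resize(a[120:400,150:470],None,fx=1.25*1,fy=1.25);b=cv2.resize(b[100:380,180:500],None,fx=1.25,fy=1.25)
cv2.imwrite("pics/both1.png",np.hstack([a,b]))
```

```text
(no output)
```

View pics/both1.png

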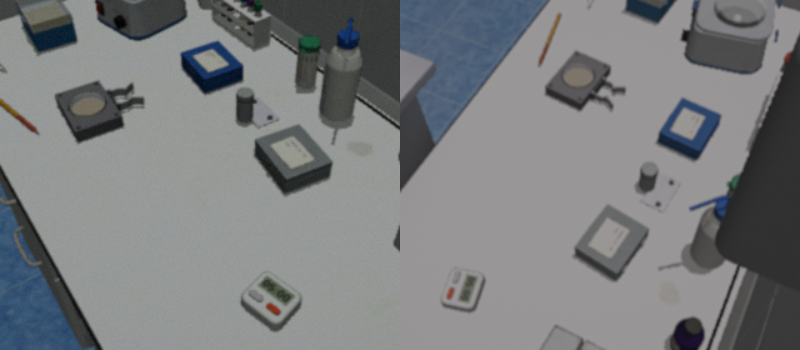

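Emit:
{"op": "move_arm", "data": {"plan": [[0,0,0,-0.049,0.131,0,1],[0,0,0,-0.049,0.131,0,1],[0,0,0,-0.049,0.131,0,1],[0,0,0,-0.049,0.131,0,1],[0,0,0,-0.049,0.131,0,1],[0,0,0,-0.049,0.131,0,1],[0,0,0,-0.049,0.131,0,1],[0,0,0,-0.049,0.131,0,1],[0,0,0,-0.049,0.131,0,1],[0,0,0,-0.049,0.131,0,1]]}}

```text
clock: 1.83
tcp_pos: [0.4543, 0.3254, 0.2219]
tool_rot: [[0.314, 0.949, 0.0], [0.949, -0.314, 0.0], [0.0, 0.0, -1.0]]
force: [0.5, 0.3, 0.5]
grip_width: 0.0851
```

Emit:
{"op": "move_arm", "data": {"plan": [[0,0,0.0388,0,0,0,1],[0,0,0.0388,0,0,0,1],[0,0,0.0388,0,0,0,0.6],[0,0,0.0388,0,0,0,0.6],[0,0,0.0388,0,0,0,0.6],[0,0,0.0388,0,0,0,0.6],[0,0,0.0388,0,0,0,0.6],[0,0,0.0388,0,0,0,0.6],[0,0,0.0388,0,0,0,0.6],[0,0,0.0388,0,0,0,0.6],[0,0,0.0388,0,0,0,0.6]]}}

```text
clock: 2.75
tcp_pos: [0.4532, 0.3266, 0.2217]
tool_rot: [[0.995, -0.096, 0.0], [-0.096, -0.995, 0.0], [0.0, -0.0, -1.0]]
force: [-0.2, -0.5, 0.8]
grip_width: 0.051
```

```bash
cat > look.py <<'E'
from h import *
import sys
np.set_printoptions(precision=4,suppress=True)
s=env.state();print(s["clock"],s["tcp_pos"],s["tool_rot"][:2],s["grip_width"],s["force"])
i=viewer.camera_info("wrist")
im=viewer.camera("wrist");cv2.imwrite(f"pics/{sys.argv[1]}.png",im)
for q,z in(("carrier",0),("clip_seat",.013),("clip_throat",.013),("push_face",.012),("post",0),("carrier_well",.012),("dish",.012)):
    r=spotter.tip_of(q,"wrist")[:2]
    print(q,[(np.round(a["centre"],1),round(a["p"],2),ray("wrist",a["centre"],z)[:2]) for a in r])
E
python3 look.py w1
```

```text
2.75 [0.4532 0.3266 0.2217] [[ 0.9954 -0.0957  0.0001]
 [-0.0957 -0.9954  0.0001]] 0.051035514483271247 [-0.2033 -0.4766  0.805 ]
carrier []
clip_seat [(array([384.2, 280.1]), 0.75, array([0.5126, 0.2355]))]
clip_throat [(array([399.6, 278.9]), 0.74, array([0.5304, 0.2354]))]
push_face [(array([300.2, 285.3]), 0.75, array([0.4149, 0.237 ]))]
post [(array([510.3, 374.6]), 0.87, array([0.6755, 0.0779]))]
carrier_well []
dish [(array([333.2, 284.8]), 0.94, array([0.4531, 0.2342]))]
```

View pics/w1.png

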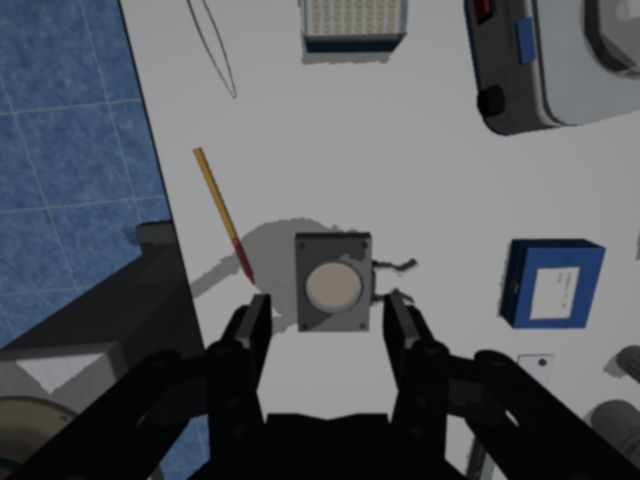

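Emit:
{"op": "move_arm", "data": {"plan": [[0,0,0,0,0,0.1,0.6],[0,0,0,0,0,0.1,0.6],[0,0,0,0,0,0.1,0.6],[0,0,0,0,0,0.1,0.6],[0,0,0,0,0,0.1,0.6],[0,0,0,0,0,0.1,0.6],[0,0,0,0,0,0.08,0.6],[0,0,0,0,0,0.04,0.6],[0,0,0,0,0,0.02,0.6],[0,0,0,0,0,0.01,0.6],[0,0,0,0,0,0.004,0.6]]}}

```text
clock: 4.07
tcp_pos: [0.4538, 0.327, 0.0337]
tool_rot: [[0.996, -0.089, 0.001], [-0.089, -0.996, 0.001], [0.001, -0.001, -1.0]]
force: [-0.1, 0.3, 0.5]
grip_width: 0.0515
```

```bash
python3 look.py w2; python3 -c "
from h import *
im=viewer.camera('side');p=proj('side',[.453,.29,.02]).astype(int);print(p)
cv2.imwrite('pics/s2.png',cv2.resize(im[max(0,p[1]-60):p[1]+60,p[0]-80:p[0]+80],None,fx=4,fy=4))"
```

```text
4.0667 [0.4538 0.327  0.0337] [[ 0.996  -0.0895  0.0012]
 [-0.0895 -0.996   0.0007]] 0.051457174389861464 [-0.0661  0.3466  0.5067]
carrier []
clip_seat [(array([434.8, 406. ]), 0.81, array([0.5153, 0.2338]))]
clip_throat [(array([454.4, 405.4]), 0.88, array([0.5276, 0.2331]))]
push_face [(array([274., 410.]), 0.65, array([0.4127, 0.2392]))]
post []
carrier_well []
dish [(array([336.9, 411. ]), 0.6, array([0.4524, 0.2348]))]
[332 147]
```

View pics/s2.png

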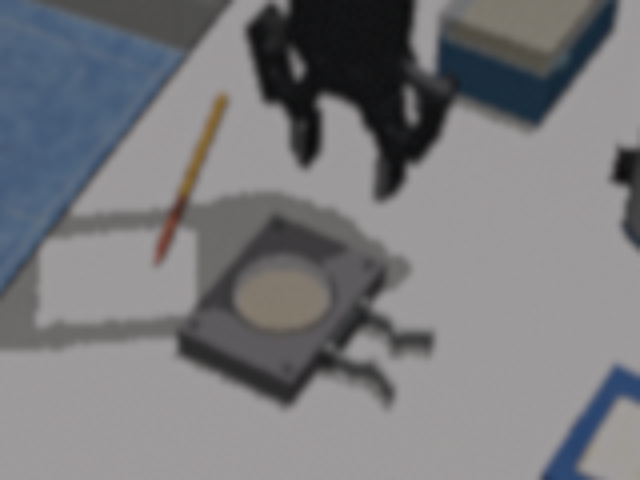

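```bash
python3 -c "
from h import *
for p in((305,162),(383,197)):
  for z in(.005,.015,.025): print(p,z,ray('side',(252+p[0]/4,87+p[1]/4),z))"
```

```text
(305, 162) 0.005 [0.40517277 0.36345035 0.005     ]
(305, 162) 0.015 [0.40985069 0.35398413 0.015     ]
(305, 162) 0.025 [0.41452861 0.34451792 0.025     ]
(383, 197) 0.005 [0.4665216  0.35662094 0.005     ]
(383, 197) 0.015 [0.47049363 0.3472333  0.015     ]
(383, 197) 0.025 [0.47446566 0.33784567 0.025     ]
```

Emit:
{"op": "move_arm", "data": {"plan": [[0,0,0,0,0,0.008,0.6],[0,0,0,0,0,0.008,0.6],[0,0,0,0,0,0.004,0.6],[0,0,0,0,0,0,0.6]]}}

```text
clock: 4.85
tcp_pos: [0.4529, 0.3265, 0.0278]
tool_rot: [[0.996, -0.09, -0.001], [-0.09, -0.996, -0.0], [-0.001, 0.0, -1.0]]
force: [0.3, 0.2, -0.4]
grip_width: 0.0512
```

```bash
python3 -c "
from h import *
s=env.state();T=s['tcp_pos'];R=s['tool_rot'];print(T)
for x in(-.03,.03):
  for z in(.01,.02,.03): print(x,z,(proj('side',[T[0]+x,T[1]-.09*x,z])-[252,87])*4)
im=viewer.camera('side')
cv2.imwrite('pics/s3.png',cv2.resize(im[87:207,252:412],None,fx=4,fy=4)[80:320,200:520])"
```

```text
[0.45285142 0.32646524 0.02777656]
-0.03 0.01 [306.00983556 197.47698098]
-0.03 0.02 [306.01222744 186.39234478]
-0.03 0.03 [306.01465301 175.15154317]
0.03 0.01 [384.73861304 231.70129741]
0.03 0.02 [385.30015089 220.69053042]
0.03 0.03 [385.86972156 209.52225414]
```

View pics/s3.png

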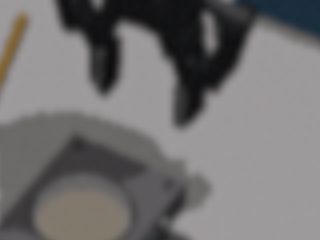

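Emit:
{"op": "move_arm", "data": {"plan": [[0,0,0,0,0,0.008,0.6],[0,0,0,0,0,0.008,0.6],[0,0,0,0,0,0,0.6]]}}

```text
clock: 5.15
tcp_pos: [0.4529, 0.3265, 0.0238]
tool_rot: [[0.996, -0.09, -0.001], [-0.09, -0.996, -0.0], [-0.001, 0.0, -1.0]]
force: [-0.2, 0.6, -0.0]
grip_width: 0.0512
```

Emit:
{"op": "move_arm", "data": {"plan": [[0,0,0,0,0,0.008,0.6],[0,0,0,0,0,0.004,0.6],[0,0,0,0,0,0,0.6]]}}

```text
clock: 5.4
tcp_pos: [0.453, 0.3265, 0.0209]
tool_rot: [[0.996, -0.09, -0.001], [-0.09, -0.996, -0.0], [-0.0, 0.0, -1.0]]
force: [-0.1, 0.3, -0.7]
grip_width: 0.0516
```

Emit:
{"op": "move_arm", "data": {"plan": [[0,0,0,0,0,0.004,0.6],[0,0,0,0,0,0.004,0.6],[0,0,0,0,0,0,0.6]]}}

```text
clock: 5.65
tcp_pos: [0.4531, 0.3266, 0.0191]
tool_rot: [[0.996, -0.09, -0.0], [-0.09, -0.996, -0.0], [-0.0, 0.0, -1.0]]
force: [0.6, -0.2, -0.1]
grip_width: 0.0511
```

Emit:
{"op": "move_arm", "data": {"plan": [[0,0,0,0,0.02,0,0.6],[0,0,0,0,0.02,0,0.6],[0,0,0,0,0.02,0,0.6],[0,0,0,0,0.02,0,0.6],[0,0,0,0,0.02,0,0.6],[0,0,0,0,0.024,0,0.6],[0,0,0,0,0.028,0,0.6],[0,0,0,0,0.028,0,0.6],[0,0,0,0,0.028,0,0.6]]}}

```text
clock: 6.4
tcp_pos: [0.4484, 0.274, 0.0193]
tool_rot: [[0.996, -0.09, 0.0], [-0.09, -0.996, 0.0], [0.0, -0.0, -1.0]]
force: [-0.4, 0.8, -1.0]
grip_width: 0.0513
```

```bash
python3 look.py w3
```

```text
6.4 [0.4484 0.274  0.0193] [[ 0.996  -0.0898  0.    ]
 [-0.0898 -0.996   0.    ]] 0.05126793127944372 [-0.3558  0.8002 -1.0161]
carrier []
clip_seat []
clip_throat [(array([478.9, 350.8]), 0.98, array([0.529 , 0.2319]))]
push_face [(array([261.4, 351.1]), 0.95, array([0.4104, 0.2421]))]
post []
carrier_well []
dish [(array([337.8, 352.4]), 0.78, array([0.4521, 0.2377]))]
```

View pics/w3.png

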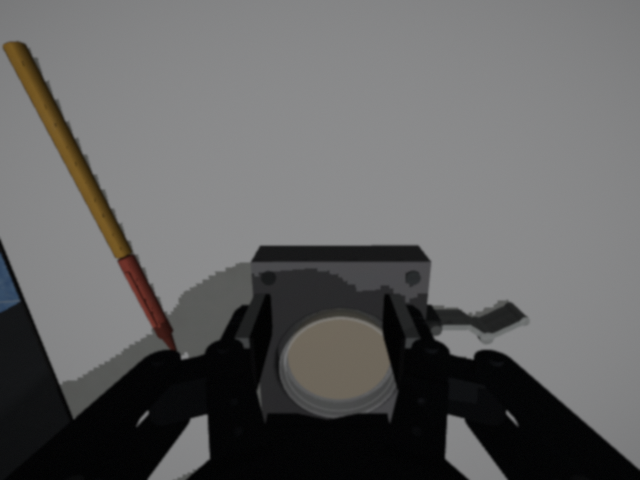

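```bash
python3 -c "
from h import *
np.set_printoptions(precision=4,suppress=True)
i=viewer.camera_info('wrist');s=env.state();T=s['tcp_pos'];Rt=np.array(s['tool_rot'])
R=np.array(i['R']);c=-R.T@i['t'];print('cam-tcp in tool',Rt.T@(c-T),'axes',R@Rt, i['mtx'][0])
for n in('left tip',):
  for z in(-.02,-.01,0,.01,.02,.025):
    print(z,[proj('wrist',T+Rt@[x,y,z]) for x in(-.0256,.0256) for y in(-.011,.011)])
# carrier top corners
for p in((252,262),(431,262),(260,247),(420,247)):print(p,ray('wrist',p,.024 if p[1]>250 else 0))
"
```

```text
cam-tcp in tool [ 0.0008 -0.0794 -0.1523] axes [[ 1.      0.0007 -0.0004]
 [-0.0008  0.9511 -0.309 ]
 [ 0.0002  0.309   0.9511]] [340.8473   0.     326.9493]
-0.02 [array([265.6235, 297.0462]), array([268.3696, 340.959 ]), array([384.4088, 296.9484]), array([381.9013, 340.8626])]
-0.01 [array([269.3427, 286.8976]), array([271.7739, 328.6744]), array([380.906 , 286.8064]), array([378.6905, 328.5843])]
0 [array([272.6356, 277.9124]), array([274.8033, 317.7425]), array([377.8047, 277.8269]), array([375.8332, 317.6581])]
0.01 [array([275.5715, 269.9013]), array([277.5166, 307.9517]), array([375.0396, 269.8209]), array([373.2742, 307.8722])]
0.02 [array([278.2055, 262.7141]), array([279.9607, 299.1321]), array([372.5589, 262.6383]), array([370.969, 299.057])]
0.025 [array([279.4234, 259.3907]), array([281.094 , 295.0424]), array([371.4118, 259.317 ]), array([369.9   , 294.9694])]
(252, 262) [0.4167 0.2993 0.024 ]
(431, 262) [0.4995 0.2918 0.024 ]
(260, 247) [0.4159 0.2985 0.    ]
(420, 247) [0.5007 0.2908 0.    ]
```

Emit:
{"op": "move_arm", "data": {"plan": [[0,0,0,0,0,-0.02,0.6],[0,0,0,0,-0.08,0,0.6],[0,0,0,0,-0.08,0,0.6],[0,0,0,0,-0.08,0,0.6],[0,0,0,0,0,0.02,0.6],[0,0,0,0,0,0.01,0.6],[0,0,0,0,0,0.01,0.6],[0,0,0,0,0,0,0.6]]}}

```text
clock: 7.47
tcp_pos: [0.4529, 0.3334, 0.0134]
tool_rot: [[0.996, -0.09, -0.002], [-0.09, -0.996, -0.001], [-0.002, 0.002, -1.0]]
force: [-0.7, 0.5, -0.7]
grip_width: 0.0511
```

Emit:
{"op": "move_arm", "data": {"plan": [[0,0,0,0,0,0.006,0.6],[0,0,0,0,0,0.006,0.6],[0,0,0,0,0,0.004,0.6],[0,0,0,0,0,0,0.6]]}}

```text
clock: 7.8
tcp_pos: [0.4538, 0.3342, 0.0101]
tool_rot: [[0.996, -0.09, -0.0], [-0.09, -0.996, -0.0], [-0.0, 0.0, -1.0]]
force: [0.3, 0.4, 0.0]
grip_width: 0.0513
```

Emit:
{"op": "move_arm", "data": {"plan": [[0,0,0,0,0,0.006,0.6],[0,0,0,0,0,0.006,0.6],[0,0,0,0,0,0.004,0.6],[0,0,0,0,0,0,0.6]]}}

```text
clock: 8.13
tcp_pos: [0.4537, 0.3345, 0.006]
tool_rot: [[0.996, -0.09, -0.0], [-0.09, -0.996, -0.0], [-0.0, 0.0, -1.0]]
force: [-0.5, -1.0, 0.4]
grip_width: 0.051
```

Emit:
{"op": "move_arm", "data": {"plan": [[0,0,0,0,0,0.006,0.6],[0,0,0,0,0,0.006,0.6],[0,0,0,0,0,0.004,0.6],[0,0,0,0,0,0,0.6]]}}

```text
clock: 8.47
tcp_pos: [0.4537, 0.3345, 0.0019]
tool_rot: [[0.996, -0.09, -0.0], [-0.09, -0.996, -0.0], [-0.0, 0.0, -1.0]]
force: [0.4, 0.4, -1.0]
grip_width: 0.0511
```

```bash
python3 -c "
from h import *
im=viewer.camera('side')
print(env.state()['tcp_pos'])
cv2.imwrite('pics/s4.png',cv2.resize(im[97:177,272:392],None,fx=5,fy=5))"
```

```text
[0.45378174 0.33458349 0.00206197]
```

View pics/s4.png

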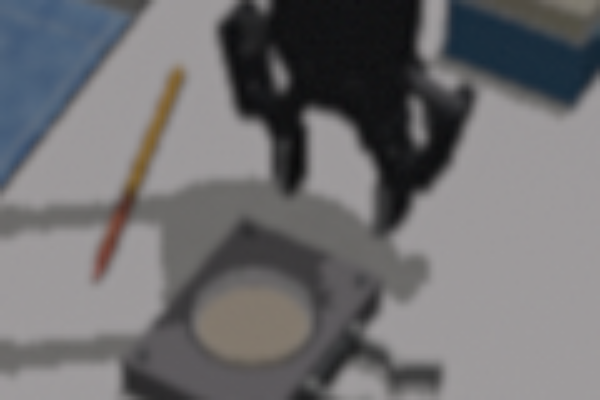

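Emit:
{"op": "move_arm", "data": {"plan": [[0,0,0,0.028,0,0,0.6],[0,0,0,0,0.03,0,0.6],[0,0,0,0,0.03,0,0.6],[0,0,0,0,0.02,0,0.6],[0,0,0,0,0.02,0,0.6],[0,0,0,0,0.02,0,0.6],[0,0,0,0,0.02,0,0.6],[0,0,0,0,0.02,0,0.6],[0,0,0,0,0.02,0,0.6]]}}

```text
clock: 9.27
tcp_pos: [0.4569, 0.2889, 0.0023]
tool_rot: [[0.996, -0.09, 0.0], [-0.09, -0.996, 0.0], [0.0, -0.001, -1.0]]
force: [-0.3, 1.4, -0.9]
grip_width: 0.0514
```

```bash
python3 look.py w4
```

```text
9.2667 [0.4569 0.2889 0.0023] [[ 0.996  -0.0899  0.0003]
 [-0.0899 -0.996   0.0005]] 0.05136608290914639 [-0.3495  1.4101 -0.8528]
carrier []
clip_seat [(array([442.7, 422.6]), 0.67, array([0.5122, 0.2157]))]
clip_throat [(array([469.6, 421.6]), 0.57, array([0.5265, 0.2154]))]
push_face []
post [(array([443.5, 424.2]), 0.31, array([0.5173, 0.2012]))]
carrier_well []
dish [(array([326.8, 424.8]), 0.74, array([0.4513, 0.2196]))]
```

Emit:
{"op": "move_arm", "data": {"plan": [[0,0,0,0,0.024,0,0.6],[0,0,0,0,0.032,0,0.6],[0,0,0,0,0.032,0,0.6],[0,0,0,0,0.032,0,0.6],[0,0,0,0,0.032,0,0.6],[0,0,0,0,0.032,0,0.6],[0,0,0,0,0.032,0,0.6],[0,0,0,0,0.032,0,0.6],[0,0,0,0,0.032,0,0.6],[0,0,0,0,0.032,0,0.6],[0,0,0,0,0.032,0,0.6],[0,0,0,0,0.024,0,0.6]]}}

```text
clock: 10.67
tcp_pos: [0.4484, 0.1966, 0.0022]
tool_rot: [[0.996, -0.09, -0.0], [-0.09, -0.996, -0.0], [-0.0, 0.0, -1.0]]
force: [-0.3, 1.0, 0.5]
grip_width: 0.0507
```

```bash
cat > look2.py <<'E'
from h import *
np.set_printoptions(precision=4,suppress=True)
for c in ("scene","side","wrist"):
    im=viewer.camera(c);cv2.imwrite(f"pics/last_{c}.png",im)
    for q,z in(("clip_throat",.013),("clip_seat",.013),("push_face",.012),("post",0),("dish",.012)):
        r=spotter.tip_of(q,c)[:1]
        print(c,q,[(np.round(a["centre"],1),round(a["p"],2),ray(c,a["centre"],z)[:2]) for a in r])
s=env.state();print(s["clock"],s["tcp_pos"],s["tool_rot"][:2],s["force"])
E
python3 look2.py
```

```text
scene clip_throat [(array([272.3, 224.2]), 0.83, array([0.5181, 0.1241]))]
scene clip_seat [(array([268.2, 226. ]), 0.96, array([0.5082, 0.1242]))]
scene push_face [(array([217.4, 244.1]), 0.95, array([0.3974, 0.1368]))]
scene post [(array([346.9, 217.5]), 0.89, array([0.6686, 0.0625]))]
scene dish [(array([236. , 239.3]), 0.68, array([0.4347, 0.1277]))]
side clip_throat [(array([324.5, 201.2]), 0.76, array([0.5109, 0.1291]))]
side clip_seat [(array([319.1, 203.9]), 0.95, array([0.503 , 0.1162]))]
side push_face []
side post [(array([375.9, 249.7]), 0.64, array([0.6715, 0.0663]))]
side dish [(array([300. , 191.2]), 0.66, array([0.4437, 0.1308]))]
wrist clip_throat [(array([467.3, 426.9]), 0.89, array([0.5172, 0.1208]))]
wrist clip_seat [(array([444. , 426.1]), 0.88, array([0.5049, 0.1225]))]
wrist push_face []
wrist post []
wrist dish [(array([324. , 425.8]), 0.67, array([0.4414, 0.1273]))]
11.5667 [0.4486 0.1976 0.0022] [[ 0.996  -0.0897  0.0001]
 [-0.0897 -0.996   0.0001]] [ 0.6686 -0.1973 -0.0185]
```

Emit:
{"op": "move_arm", "data": {"plan": [[0,0,0,0,0.024,0,0.6],[0,0,0,0,0.032,0,0.6],[0,0,0,0,0.032,0,0.6],[0,0,0,0,0.032,0,0.6],[0,0,0,0,0.028,0,0.6],[0,0,0,0,0.016,0,0.6],[0,0,0,0,0,0,0.6],[0,0,0,0,-0.06,0,0.6],[0,0,0,0,-0.06,-0.1,1],[0,0,0,0,0,-0.14,1],[0,0,0,0,0,-0.14,1],[0,0,0,0,0,-0.1,1]]}}

```text
clock: 12.57
tcp_pos: [0.4482, 0.1867, 0.1247]
tool_rot: [[0.996, -0.089, 0.002], [-0.089, -0.996, 0.0], [0.002, -0.0, -1.0]]
force: [0.1, -0.4, -0.3]
grip_width: 0.0855
```

Emit:
{"op": "move_arm", "data": {"plan": [[0,0,-0.0385,0,0,0,1],[0,0,-0.0385,0,0,0,1],[0,0,-0.0385,0,0,0,1],[0,0,-0.0385,0,0,0,1],[0,0,-0.0385,0,0,0,1],[0,0,-0.0385,0,0,0,1],[0,0,-0.0385,0,0,0,1],[0,0,-0.0385,0,0,0,1],[0,0,-0.0385,0,0,0,1],[0,0,-0.0385,0,0,0,1],[0,0,-0.0385,0,0,0,1],[0,0,-0.0385,0,0,0,1]]}}

```text
clock: 13.57
tcp_pos: [0.4472, 0.1862, 0.122]
tool_rot: [[0.202, 0.979, -0.001], [0.979, -0.202, -0.001], [-0.001, -0.001, -1.0]]
force: [0.2, -0.4, -0.2]
grip_width: 0.085
```

Emit:
{"op": "move_arm", "data": {"plan": [[0,0,-0.036,0,0,0,1],[0,0,0,-0.1,-0.104,0,1],[0,0,0,-0.1,-0.104,0,1],[0,0,0,-0.1,-0.104,0,1],[0,0,0,-0.1,-0.104,0,1],[0,0,0,0,0,0,1]]}}

```text
clock: 14.07
tcp_pos: [0.3263, 0.0943, 0.1209]
tool_rot: [[0.097, 0.995, -0.009], [0.995, -0.097, -0.003], [-0.004, -0.009, -1.0]]
force: [-0.9, -0.4, -0.4]
grip_width: 0.0853
```

```bash
python3 look.py w5
```

```text
14.0667 [0.3263 0.0943 0.1209] [[ 0.0971  0.9952 -0.0091]
 [ 0.9953 -0.0971 -0.0027]] 0.0852568360005439 [-0.9375 -0.3889 -0.4285]
carrier []
clip_seat [(array([326.9, 409. ]), 0.57, array([0.5117, 0.0796]))]
clip_throat [(array([331.2, 420.1]), 0.59, array([0.5265, 0.0829]))]
push_face [(array([332.1, 313.3]), 0.55, array([0.4097, 0.0948]))]
post []
carrier_well [(array([327.1, 411.1]), 0.35, array([0.5153, 0.0804]))]
dish [(array([332.1, 352.4]), 0.88, array([0.4487, 0.0913]))]
```

View pics/w5.png

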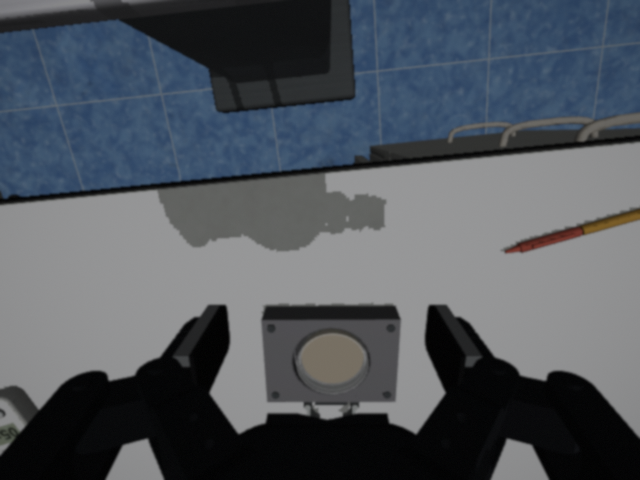

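```bash
python3 - <<'E'
from h import *
np.set_printoptions(precision=4,suppress=True)
P=[ray("wrist",p,.024)[:2] for p in((263,320),(400,320),(397,402),(268,402))]
print(P,np.mean(P,0),np.arctan2(*(P[1]-P[0])[::-1])-np.pi/2 if 0 else P[1]-P[0],P[3]-P[2])
E
sed -i 's/"scene","side","wrist"/"scene","side"/' look2.py; python3 look2.py
python3 - <<'E'
from h import *
a=cv2.imread('pics/last_scene.png')[160:280,190:400];b=cv2.imread('pics/last_side.png')[150:290,270:430]
cv2.imwrite('pics/ab.png',np.hstack([cv2.resize(a,(400*1,229*1)) if 0 else cv2.resize(a,(480,274)),cv2.resize(b,(313,274))]))
E
```

```text
[array([0.4026, 0.0373]), array([0.4137, 0.1514]), array([0.4989, 0.1461]), array([0.4875, 0.0287])] [0.4507 0.0909] [0.011 0.114] [-0.0114 -0.1174]
scene clip_throat [(array([280.2, 240. ]), 0.8, array([0.5076, 0.0726]))]
scene clip_seat [(array([274.2, 239.1]), 0.6, array([0.4989, 0.082 ]))]
scene push_face [(array([222.3, 258. ]), 0.55, array([0.3889, 0.095 ]))]
scene post [(array([346.9, 217.1]), 0.66, array([0.6694, 0.0635]))]
scene dish [(array([244. , 252.4]), 0.62, array([0.4311, 0.0843]))]
side clip_throat [(array([314.4, 216.8]), 0.9, array([0.5102, 0.0778]))]
side clip_seat [(array([308.4, 216.6]), 0.6, array([0.4974, 0.0722]))]
side push_face [(array([278.5, 197.6]), 0.95, array([0.4065, 0.0907]))]
side post [(array([376.4, 248. ]), 0.89, array([0.6707, 0.0709]))]
side dish [(array([291. , 205.6]), 0.65, array([0.4451, 0.0829]))]
15.0667 [0.3344 0.097  0.1222] [[ 0.096   0.9954  0.0001]
 [ 0.9954 -0.096   0.0001]] [ 0.5494 -0.2592 -1.1068]
```

View pics/ab.png

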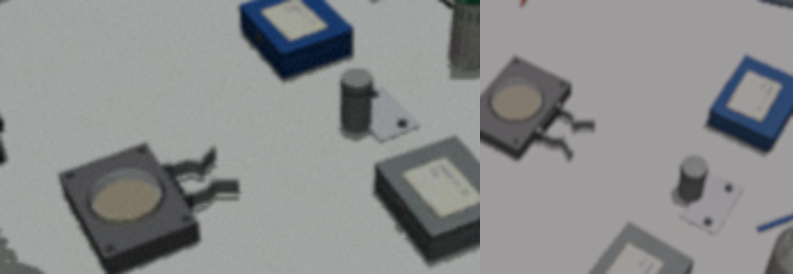

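Emit:
{"op": "move_arm", "data": {"plan": [[0,0,0,0,0,0.08,0.8],[0,0,0,0,0,0.12,0.8],[0,0,0,0,0,0.12,0.8],[0,0,0,0,0,0.08,0.8],[0,0,0,0,0,0.04,0.8],[0,0,0,0,0,0.024,0.8],[0,0,0,0,0,0.012,0.8],[0,0,0,0,0,0.008,0.8],[0,0,0,0,0,0.004,0.8],[0,0,0,0,0,0,0.8]]}}

```text
clock: 15.9
tcp_pos: [0.3351, 0.0971, 0.0006]
tool_rot: [[0.096, 0.995, 0.001], [0.995, -0.096, 0.0], [0.0, 0.001, -1.0]]
force: [0.6, 0.5, 0.4]
grip_width: 0.0684
```

```bash
python3 look.py w6; python3 -c "
from h import *
cv2.imwrite('pics/sc6.png',cv2.resize(viewer.camera('scene')[190:290,140:290],None,fx=2.4,fy=2.4))
a=cv2.imread('pics/w6.png')[180:480,140:520]
b=cv2.imread('pics/sc6.png');b=cv2.copyMakeBorder(b,0,60,0,0,cv2.BORDER_CONSTANT)
cv2.imwrite('pics/c6.png',np.hstack([a,b]))"
```

```text
15.9 [0.3351 0.0971 0.0006] [[ 0.096   0.9954  0.0014]
 [ 0.9954 -0.096   0.0002]] 0.06841228099492316 [0.607  0.5152 0.4314]
carrier [(array([327.5, 414.5]), 0.73, array([0.4095, 0.0902]))]
clip_seat []
clip_throat []
push_face [(array([325. , 413.3]), 0.86, array([0.3962, 0.0901]))]
post []
carrier_well []
dish []
```

View pics/c6.png

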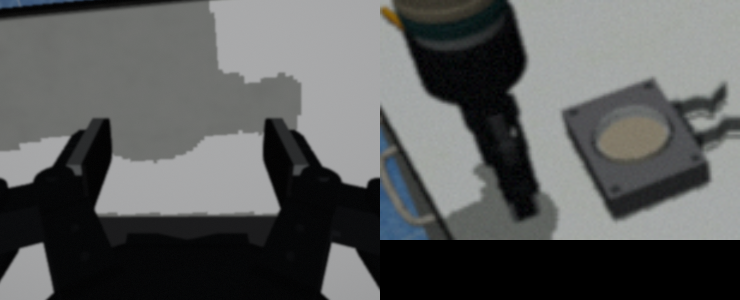

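Emit:
{"op": "move_arm", "data": {"plan": [[0,0,0,0,0.06,0,0.8],[0,0,0,0,0.06,0,0.8],[0,0,0,0,0.04,0,0.8],[0,0,0,0,0.02,0,0.8],[0,0,0,0,0.02,0,0.8],[0,0,0,0,0.02,0,0.8],[0,0,0,0,0.028,0,0.8],[0,0,0,0,0.032,0,0.8],[0,0,0,0,0.032,0,0.8],[0,0,0,0,0.032,0,0.8],[0,0,0,0,0.032,0,0.8],[0,0,0,0,0.032,0,0.8]]}}

```text
clock: 17.35
tcp_pos: [0.437, 0.0871, 0.0002]
tool_rot: [[0.096, 0.995, 0.0], [0.995, -0.096, 0.0], [0.0, 0.0, -1.0]]
force: [-0.8, -0.1, -0.3]
grip_width: 0.0684
```

Emit:
{"op": "move_arm", "data": {"plan": [[0,0,0,0,0.032,0,0.8],[0,0,0,0,0.032,0,0.8],[0,0,0,0,0.032,0,0.8],[0,0,0,0,0.032,0,0.8],[0,0,0,0,0.032,0,0.8],[0,0,0,0,0.024,0,0.8],[0,0,0,0,0,0,0.8]]}}

```text
clock: 17.93
tcp_pos: [0.4844, 0.0827, 0.0004]
tool_rot: [[0.096, 0.995, 0.003], [0.995, -0.096, 0.0], [0.0, 0.003, -1.0]]
force: [-0.4, 0.6, 0.6]
grip_width: 0.0681
```

```bash
python3 look2.py
python3 - <<'E'
from h import *
a=cv2.imread('pics/last_scene.png')[160:280,230:410];b=cv2.imread('pics/last_side.png')[170:290,290:430]
cv2.imwrite('pics/ab2.png',np.hstack([cv2.resize(a,(450,300)),cv2.resize(b,(350,300))]))
E
```

```text
scene clip_throat [(array([323.9, 222. ]), 0.69, array([0.6113, 0.0669]))]
scene clip_seat [(array([314.8, 222.5]), 0.78, array([0.5947, 0.0768]))]
scene push_face [(array([271.4, 238.8]), 0.67, array([0.4951, 0.0871]))]
scene post [(array([346. , 216.5]), 0.66, array([0.669 , 0.0663]))]
scene dish [(array([285.7, 234. ]), 0.59, array([0.5264, 0.0826]))]
side clip_throat [(array([354.2, 234.1]), 0.68, array([0.6133, 0.0749]))]
side clip_seat [(array([344.3, 235.1]), 0.98, array([0.5943, 0.0625]))]
side push_face [(array([309.3, 213.9]), 0.91, array([0.4953, 0.0806]))]
side post [(array([379.4, 250.9]), 0.89, array([0.6797, 0.0669]))]
side dish [(array([329.6, 221.5]), 0.66, array([0.5476, 0.0821]))]
18.5333 [0.4817 0.0828 0.0003] [[ 0.0959  0.9954  0.0002]
 [ 0.9954 -0.0959  0.0001]] [-0.8368  0.1194 -0.1599]
```

View pics/ab2.png

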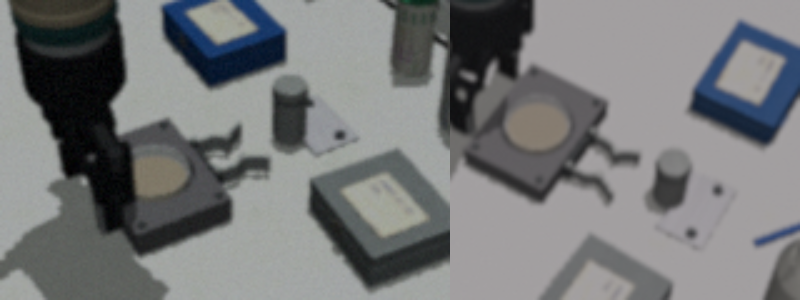

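Emit:
{"op": "move_arm", "data": {"plan": [[0,0,0,0,0.02,0,0.8],[0,0,0,0,0.02,0,0.8],[0,0,0,0,0.02,0,0.8],[0,0,0,0,0.02,0,0.8],[0,0,0,0,0.02,0,0.8],[0,0,0,0,0.02,0,0.8],[0,0,0,0,0.02,0,0.8],[0,0,0,0,0.02,0,0.8],[0,0,0,0,0.016,0,0.8],[0,0,0,0,0,0,0.8]]}}

```text
clock: 19.37
tcp_pos: [0.5268, 0.0785, 0.0001]
tool_rot: [[0.096, 0.995, 0.001], [0.995, -0.096, 0.0], [0.0, 0.001, -1.0]]
force: [-0.7, 0.2, -0.1]
grip_width: 0.0682
```

Emit:
{"op": "move_arm", "data": {"plan": [[0,0,0,0,0.012,0,0.8],[0,0,0,0,0.012,0,0.8],[0,0,0,0,0.012,0,0.8],[0,0,0,0,0,0,0.8]]}}

```text
clock: 19.7
tcp_pos: [0.5329, 0.0781, -0.0001]
tool_rot: [[0.096, 0.995, -0.003], [0.995, -0.096, 0.0], [0.0, -0.003, -1.0]]
force: [-3.9, 1.7, 1.0]
grip_width: 0.0686
```

Emit:
{"op": "move_arm", "data": {"plan": [[0,0,0,0,0.012,0,0.8],[0,0,0,0,0.012,0,0.8],[0,0,0,0,0,0,0.8]]}}

```text
clock: 19.95
tcp_pos: [0.5404, 0.0773, 0.0001]
tool_rot: [[0.096, 0.995, -0.0], [0.995, -0.096, 0.0], [0.0, -0.0, -1.0]]
force: [-2.2, 1.2, -1.3]
grip_width: 0.0681
```

Emit:
{"op": "move_arm", "data": {"plan": [[0,0,0,0,0.012,0,0.8],[0,0,0,0,0.012,0,0.8],[0,0,0,0,0,0,0.8]]}}

```text
clock: 20.2
tcp_pos: [0.549, 0.0763, 0.0007]
tool_rot: [[0.096, 0.995, 0.004], [0.995, -0.096, -0.0], [0.0, 0.004, -1.0]]
force: [0.4, -0.5, 0.1]
grip_width: 0.0681
```

Emit:
{"op": "move_arm", "data": {"plan": [[0,0,0,0,0.012,0,0.8],[0,0,0,0,0.012,0,0.8],[0,0,0,0,0,0,0.8]]}}

```text
clock: 20.45
tcp_pos: [0.5534, 0.0759, 0.0004]
tool_rot: [[0.096, 0.995, 0.001], [0.995, -0.096, 0.0], [0.0, 0.001, -1.0]]
force: [-1.0, 0.5, 0.1]
grip_width: 0.0685
```

```bash
python3 look2.py
python3 - <<'E'
from h import *
a=cv2.imread('pics/last_scene.png')[160:280,230:410];b=cv2.imread('pics/last_side.png')[170:290,290:430]
cv2.imwrite('pics/ab3.png',np.hstack([cv2.resize(a,(450,300)),cv2.resize(b,(350,300))]))
E
```

```text
scene clip_throat [(array([350.9, 208. ]), 0.64, array([0.6854, 0.071 ]))]
scene clip_seat [(array([349.2, 212.1]), 0.74, array([0.6742, 0.062 ]))]
scene push_face [(array([345.1, 209. ]), 0.7, array([0.6738, 0.0766]))]
scene post [(array([346. , 215.6]), 0.96, array([0.6707, 0.0687]))]
scene dish [(array([318. , 222.1]), 0.78, array([0.6015, 0.0749]))]
side clip_throat [(array([379.7, 246.7]), 0.77, array([0.6781, 0.0694]))]
side clip_seat [(array([372.7, 242.5]), 0.92, array([0.6598, 0.0727]))]
side push_face [(array([337.3, 230.2]), 0.64, array([0.5741, 0.0682]))]
side post [(array([377. , 248.8]), 0.63, array([0.6728, 0.0696]))]
side dish [(array([354.3, 235.3]), 0.73, array([0.6146, 0.0727]))]
21.05 [0.5525 0.076  0.0002] [[ 0.096   0.9954  0.0001]
 [ 0.9954 -0.096   0.0001]] [ 0.1447  0.4915 -0.5918]
```

View pics/ab3.png

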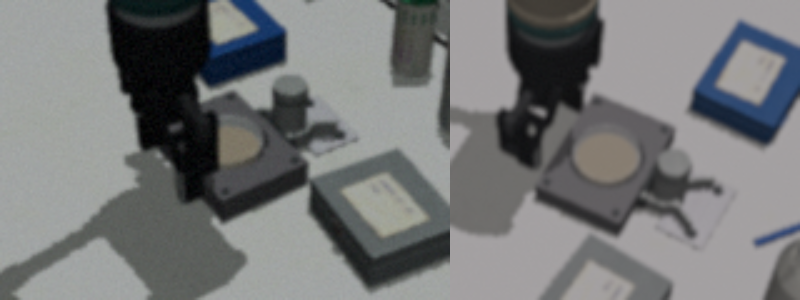

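Both arm tips stand past the post. Now I'll check by force that it is home against the stop.

Emit:
{"op": "move_arm", "data": {"plan": [[0,0,0,0,0.008,0,0.8],[0,0,0,0,0.008,0,0.8],[0,0,0,0,0,0,0.8]]}}

```text
clock: 21.3
tcp_pos: [0.5536, 0.0759, -0.0002]
tool_rot: [[0.095, 0.995, -0.006], [0.995, -0.095, 0.0], [-0.0, -0.006, -1.0]]
force: [-6.3, -0.1, 3.0]
grip_width: 0.0684
```

Emit:
{"op": "move_arm", "data": {"plan": [[0,0,0,0,0.008,0,0.8],[0,0,0,0,0.008,0,0.8],[0,0,0,0,0,0,0.8]]}}

```text
clock: 21.55
tcp_pos: [0.5538, 0.076, -0.0006]
tool_rot: [[0.095, 0.995, -0.013], [0.995, -0.095, 0.001], [-0.0, -0.013, -1.0]]
force: [-10.4, 2.3, 6.9]
grip_width: 0.0683
```

Emit:
{"op": "move_arm", "data": {"plan": [[0,0,0,0,-0.02,0,0.8],[0,0,0,0,-0.04,0,0.8],[0,0,0,0,-0.08,0,0.8],[0,0,0,0,-0.1,0,0.8],[0,0,0,0,0,-0.1,0.8],[0,0,0,0,0,-0.14,0.8],[0,0,0,0,0,-0.14,0.8],[0,0,0,0,-0.1,-0.1,0.8],[0,0,0,0,-0.1,0,0.8],[0,0,0,0,-0.1,0,0.8],[0,0,0,0,0,0,0.8],[0,0,0,0,0,0,0.8]]}}

```text
clock: 22.55
tcp_pos: [0.4252, 0.0883, 0.1206]
tool_rot: [[0.096, 0.995, 0.002], [0.995, -0.096, 0.0], [0.0, 0.002, -1.0]]
force: [1.2, -0.2, -0.1]
grip_width: 0.0682
```

```bash
sed -i 's/("post",0),/("post",0),("grey_box",0),("blue_box",0),("timer",0),("carrier_well",.012),/' look2.py; python3 look2.py
python3 - <<'E'
from h import *
a=cv2.imread('pics/last_scene.png')[175:265,270:400];b=cv2.imread('pics/last_side.png')[190:280,310:420]
cv2.imwrite('pics/ab4.png',np.hstack([cv2.resize(a,(433,300)),cv2.resize(b,(366,300))]))
E
```

```text
scene clip_throat []
scene clip_seat [(array([346.3, 210.5]), 0.89, array([0.6722, 0.07  ]))]
scene push_face [(array([301.9, 228.2]), 0.96, array([0.5633, 0.0783]))]
scene post [(array([346.9, 217.7]), 0.9, array([0.6682, 0.0619]))]
scene grey_box [(array([382.7, 251.7]), 0.86, array([ 0.6658, -0.0635]))]
scene blue_box [(array([315.5, 179.1]), 0.93, array([0.6897, 0.2198]))]
scene timer [(array([366.8, 362.6]), 0.67, array([ 0.4849, -0.2438]))]
scene carrier_well [(array([321.4, 220.5]), 0.69, array([0.6103, 0.0749]))]
scene dish [(array([316.5, 221.3]), 0.6, array([0.6003, 0.0788]))]
side clip_throat [(array([385. , 248.6]), 0.59, array([0.6905, 0.07  ]))]
side clip_seat [(array([375. , 243.3]), 0.97, array([0.6652, 0.073 ]))]
side push_face [(array([336.9, 229.6]), 0.78, array([0.5725, 0.0692]))]
side post [(array([376.9, 249.4]), 0.58, array([0.6732, 0.068 ]))]
side grey_box [(array([348.9, 299.6]), 0.88, array([ 0.6687, -0.0722]))]
side blue_box [(array([414.3, 206.2]), 0.67, array([0.706 , 0.2194]))]
side timer [(array([231. , 333.8]), 0.79, array([ 0.4873, -0.2466]))]
side carrier_well [(array([353.6, 231.3]), 0.74, array([0.6087, 0.0819]))]
side dish [(array([354.3, 234.4]), 0.82, array([0.6136, 0.0749]))]
23.55 [0.426  0.0882 0.1202] [[ 0.096   0.9954  0.0001]
 [ 0.9954 -0.096   0.0001]] [0.7604 0.0298 0.9677]
```

View pics/ab4.png

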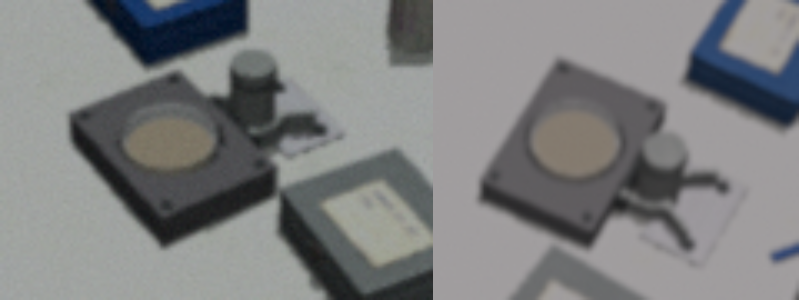

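The carrier is against the post with both arm tips beyond it, the dish is in its well, and the boxes and timer look unmoved. I'm handing in.

```bash
python3 -c "
from plant import env
print(env.close_job(), env.state()['clock'])"
```

```text
the job is handed in; nothing more can be done
the job is handed in; nothing more can be done
```

The carrier appears to be clipped fully home on the post, and I handed the job in at about 23.6 s of the 54 s. No verdict was reported. I pushed it sideways into the lane with two spread fingers, then forward along the lane until the clip snapped.

**Last checks**
- **Clip:** The push force rose, then dropped to about 0 as the clip snapped. After that the tool stalled at x ≈ 0.554 m under about 10 N, which I took as the stop. The final pictures show both arm tips beyond the post.
- **Seat:** From the last pictures, the estimated seat position agrees with the post to within about 1 cm in each camera. That does not by itself prove the 59–67 mm window. I had no direct reading of the arm angles.
- **Dish:** It looks flat and in its well.
- **Boxes and timer:** Nearly all their network estimates were within a few mm of the start. The blue box read about 1 cm off in the side camera (x 0.706 against 0.697 m), but within 2 mm in the scene camera. I took the side reading as network noise, since the robot never came near the box.
- **Robot:** It stands clear of everything, about 0.12 m up.

**What disagreed:** `env.nose_length` (25 mm) did not match where the fingertips really were with the gripper partly open. My first sideways pass went over the carrier without touching it, so I lowered the tool until the fingers met its side.

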